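# Fit the burnishing head on its splined spindle

### The arm

A 6-joint arm with a two-finger parallel gripper is mounted at the origin on the work surface. World frame = base frame: x ahead of the robot, y to its left, z up, the work surface at z = 0. Lengths are in m, angles in rad, forces in N, time in s.
With the tool pointing down it reaches from about 0.375 to 0.9 m from the base axis. Payload 3.1 kg.
Tool frame: the origin (TCP) lies at the very end of the fingers, on their centre line; the grasp point (between the pads) lies 19 mm behind it (grip_depth is the distance from the TCP to the grasp point, in m); z points along the fingers, y is the line along which they close (so a half turn about z gives the same grasp; the last joint's range is limited). The gripper opens to 85 mm and grips with 20 to 120 N. Pads are 22 mm wide; open, the fingers measure 114 mm over their backs; the gripper's body (76 mm by 85 mm) begins 54 mm behind the grasp point. The pads swing forward as they close: fully open they stand 13 mm farther back than shut.
Start: joints at [-1.438, 0.527, 1.433, -0, 1.181, -0.178], TCP at [0.192, -0.595, 0.231] pointing down, gripper open.
Joint ranges: [-3.08, 3.08], [-0.75, 2.2], [0.22, 2.44], [-1.43, 4.57], [0, 2.65], [-2.85, 2.85]. Speed limits (rad/s): [2.79, 2.79, 3.14, 3.14, 3.14, 3.14].

### API

Orientations are given as a unit quaternion [x, y, z, w].
In Python, from station import * gives the robot as it stands.
- The arm moves only by the tool apply_moves, never from a script. Its argument "plan" is a list of rows, each a list of 7 numbers: the shift along the tool's x, y, z in m, then the turn, a rotation vector about the tool's x, y, z in rad, then the gripper command: -1 is fully open, 1 is shut, values between are in proportion. In form: [[dx, dy, dz, wx, wy, wz, jaw], ...]. A call has 1 to 8 rows; each row shifts and turns the commanded pose from where the row before left it, along the tool's axes as they then stand; what a row does not reach is not made up. A row lasts 1/8 s, in which the tool goes at most 62.5 mm and 10.7 degrees, less where a joint would pass 70% of its speed; a pose out of reach is approached as far as the arm can. A call is refused whole if a number of a shift passes 0.0625 or a number of a turn 0.188, either way. A call with a gripper value outside its range is refused whole. The fingers move at their own pace and stop on an object; "force" is the grip in N (left out, the last holds). Time passes only in rows, so rows that do not move let the fingers close. It gives the time, the measured TCP pose, the force, the opening and the grip force at its end, in the units of the state.
- sense(): the state, without advancing time (a new reading comes with each control period).
- snapshot(name): name is "scene" or "top"; returns the picture (384x512x3 uint8, red, green, blue); there is no depth.
- calibration(name): a dict with "camera_matrix" (3x3 intrinsics, pixels), "R" (3x3) and "t" (3): a world point X has camera coordinates R X + t. Camera axes: x right, y down, z forward; pixel columns grow to the right and rows downward; lengths in m; the calibration is good to about 2 mm. A picture is of the moment at which its call begins. calibration takes no time and is no camera call.
- sign_off(): hands the job in; it is judged then, once.
The state is a dict: "t": time; "q": joint angles; "qd": joint speeds; "tau": joint torques, N m; "tcp_pos": TCP position; "tool_rot": TCP orientation; "force": force on the tool from outside, world axes, zero at the start; "ft_torque": the same for the moment, N m; "finger_gap": opening from 0.0 (shut) to 1.0 (fully open); "gripper_force": force on a finger pad.
Only numpy, scipy, OpenCV 4.12 (cv2) and the standard library are available. Lean on these libraries where they do the work, as an engineer would, in place of code of your own. Each camera call takes 0.05 s, during which the arm holds its last target. There are 200 camera calls.

### The job

Take the large wooden burnishing head off the bench and fit it on the upright splined spindle of the bench burnisher: keep hold of it, press it down gently while rocking it round its axis until the teeth mesh, push it fully home on the shoulder and let go. Do not let it drop onto the spindle, and leave the slim head, the wax jar and the hammer where they are.

Things in the scene. Friction and masses are not known exactly. Their poses are not given: they have to be found in the camera images.
- drum_neck (a point): Large burnishing head: grooved turned-wood drum, 62 mm across and 48 mm high, with a plain round neck 34 mm across rising to 88 mm above the underside; 0.2 to 0.45 kg. It stands on the bench, neck up. This point is on its axis in the neck, 72 mm above the underside, where it is gripped; z is the axis, up.
- drum_foot (a point): Centre of the large head's underside, at the mouth of its bore; z up its axis. The bore is 42 mm deep and 39 mm across, with 6 straight, evenly spaced inward teeth (one along this frame's x), 5.4 mm wide, reaching in to a 24 mm circle and from the underside up to 20 mm.
- shoulder (a point): Point on the spindle's vertical axis (z up) at the top of the burnisher's round steel flange (76 mm across, 100 mm above the bench): the shoulder on which the head's underside rests when home. The spindle's turn differs every time and is NOT given by this point's orientation. The spindle turns only stiffly (about 0.25 N m, more than light rocking takes).
- tooth_top (a point): Point on the spindle's axis level with the tops of its 6 evenly spaced teeth, 24 mm above the shoulder; teeth 5.6 mm wide, 36 mm across their tips. Above, a round pilot 22 mm across goes 6 mm up, then a cone to 10 mm across, 8 mm more. The bore slips over the pilot at any turn (1 mm to spare all round), then tooth ends meet unless meshed: within about 4 degrees either way, every 60 degrees.
- machine: The bench burnisher: grey cast housing 130 x 110 mm on a 150 x 130 mm foot, fixed to the bench; origin under its centre, on the spindle's axis. Its teeth are bruised by more than 50 N of contact with the head: the push plus any twisting load on the tooth sides (up to about 20 N).
- slim_mid (a point): Slim spare burnishing head standing on the bench: wood, 40 mm across, 66 mm high; not the one wanted. The point is at its centre, 33 mm up. Leave alone.
- wax_mid (a point): Jar of wax: amber glass with a steel lid, 60 mm across, 62 mm high, standing on the bench. The point is at its centre, 31 mm up. Leave alone.
- hammer: Hammer lying on the bench beyond the burnisher, about 280 mm long, origin under its middle, x along the handle towards the head. Leave alone.
Not all that is in view belongs to the job. Leave any green or purple look-alike of the part that bears drum_neck alone.

How it is judged:
On the way, in this order (a step that is already met when the one before it is completed fails the run):
1. the head is over the spindle with the pilot in its bore, not yet home (horizontal distance between drum_foot and shoulder below 0.006 m and z of drum_foot in the frame of shoulder between 0.004 and 0.036 m), for 0.05 s.
2. the head is home on the shoulder, teeth meshed (horizontal distance between drum_foot and shoulder below 0.003 m and z of drum_foot in the frame of shoulder below 0.003 m), for 0.2 s.
At the end, for the whole second after the job is handed in: The large head stands on the burnisher's spindle, teeth meshed, its underside within 3 mm of the shoulder, within 3 mm of the axis, upright within 0.06 rad, at rest and released (all of step 2 and angle between drum_foot's own z axis and vertical below 0.06 rad and linear speed of drum below 0.02 m/s); the robot touches nothing.
It fails at once if the head presses or strikes the burnisher with more than 50 N in all (contact force between drum and machine above 50 N).
It fails at once if the head drops: falls unheld onto the spindle (horizontal distance between drum_foot and shoulder below 0.03 m and z of drum_foot in the frame of shoulder above 0.008 m and linear speed of drum above 0.25 m/s and contact force between drum and the fingers below 0.1 N).
It fails at once if the slim head, the jar or the hammer is moved more than 20 mm (distance of any of slim_mid, wax_mid, hammer from where it was at the start of the episode above 0.02 m).
It also fails if it takes over 56 s, if anything falls off the work surface, if the arm or the gripper's body presses on something with over 40 N, if the wrist force passes 120 N, or if a joint passes its speed limit or range.

## Working session

There is one attempt and no reset: what is moved stays moved. The work goes in short steps, Python scripts to look and compute and a tool call to move; the robot and the scene stay as the last step left them, time stands still between calls to the robot, and variables do not carry over. Pictures are saved under pics/ and viewed, at most 10 in all, crops included, and the job is handed in when it is done.

Besides the shell and the picture viewer there is one more tool, called after "Call:" as name(argument=value, ...) on one line, values as JSON. apply_moves: Moves the arm, as the interface text tells. Its arguments: {"type":"object","properties":{"plan":{"type":"array"},"force":{"type":"number"}},"required":["plan"]}

```bash
mkdir -p pics; ls; python3 - <<'E'
from station import *
import cv2,numpy as np
for n in("scene","top"):
    im=snapshot(n); cv2.imwrite(f"pics/{n}0.png",im[:,:,::-1])
    c=calibration(n); print(n,c["camera_matrix"],c["R"],c["t"])
a=[cv2.imread(f"pics/{n}0.png") for n in("scene","top")]
cv2.imwrite("pics/both0.png",np.hstack(a)[:, :])
s=sense();print(s)
E
```

```text
pics
scene [[368.40403813   0.         252.61836567]
 [  0.         368.40403813 197.74280385]
 [  0.           0.           1.        ]] [[-0.41879749  0.90806474 -0.00520396]
 [ 0.78885538  0.36096787 -0.49740264]
 [-0.44979534 -0.21241615 -0.8675042 ]] [ 0.1726784  -0.45381164  1.10524657]
top [[367.26316566   0.         256.93359531]
 [  0.         367.26316566 188.26153475]
 [  0.           0.           1.        ]] [[-0.01210325 -0.99986619 -0.01100511]
 [-0.99533747  0.01310022 -0.09555993]
 [ 0.09569132  0.00979721 -0.99536284]] [0.09204089 0.58922535 0.82989556]
{'t': 0.1, 'q': array([-1.43747055e+00,  5.28384092e-01,  1.43382418e+00,  7.75025258e-06,
        1.18138350e+00, -1.78512268e-01]), 'qd': array([ 0.00011979, -0.00296367, -0.0046655 ,  0.00010273, -0.00114245,
       -0.00131682]), 'tau': array([-1.48718536e-04, -4.43305278e+01, -1.78586519e+01, -1.99237620e-04,
        3.89293258e-03, -1.01039748e-05]), 'tcp_pos': array([ 0.19168831, -0.59417991,  0.23040887]), 'tool_rot': array([ 9.87868971e-01,  1.55286502e-01,  2.61639441e-05, -9.99221345e-04]), 'force': array([-0.33566446,  0.52036621,  0.41925807]), 'ft_torque': array([-0.00551161,  0.0131282 , -0.03305012]), 'gripper_force': 0.0, 'finger_gap': 0.9966433720416878}
```

View pics/scene0.png

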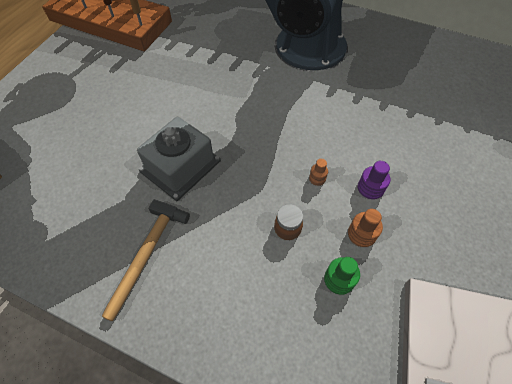

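View pics/top0.png

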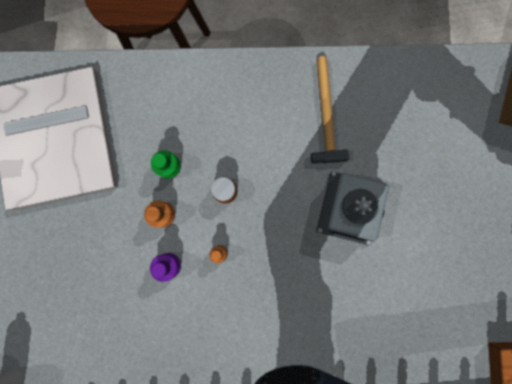

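Candidates: orange-wood large head (scene 365,228 / top 159,214), small orange slim head (scene 319,172 / top 218,254), green look-alike (scene 343,275 / top 165,164) and purple one (scene 375,180 / top 165,267). The wanted one is the large wooden one at scene (365,228): it has the wide drum, the neck and the wood colour. The spindle is at scene (173,138) / top (361,205).

```bash
cat > h.py <<'E'
from station import *
import cv2,numpy as np
from scipy.spatial.transform import Rotation as Ro
def ray(n,p):
    c=calibration(n);R,t=c["R"],c["t"]
    d=R.T@np.linalg.solve(c["camera_matrix"],[p[0],p[1],1.]);return -R.T@t,d/np.linalg.norm(d)
def tri(ps,pt):
    (o1,d1),(o2,d2)=ray("scene",ps),ray("top",pt)
    k=np.linalg.lstsq(np.c_[d1,-d2],o2-o1,rcond=None)[0]
    a,b=o1+k[0]*d1,o2+k[1]*d2
    return (a+b)/2,np.linalg.norm(a-b)
def plane(n,p,z):
    o,d=ray(n,p);return o+(z-o[2])/d[2]*d
def proj(n,X):
    c=calibration(n);x=c["camera_matrix"]@(c["R"]@np.array(X)+c["t"]);return x[:2]/x[2]
E
python3 - <<'E'
from h import *
out=[]
for n,cs in(("scene",[(365,225),(173,145)]),("top",[(159,214),(356,208)])):
    im=cv2.imread(f"pics/{n}0.png")
    for (u,v),w in zip(cs,(24,24)):
        c=im[v-w:v+w,u-w:u+w]; c=cv2.resize(c,(384,288+96),interpolation=cv2.INTER_CUBIC)
        for i in range(0,48,8):
            cv2.putText(c,str(u-w+i),(i*8,8),0,.3,(255,255,0),1);cv2.putText(c,str(v-w+i),(0,i*8+4),0,.3,(255,255,0),1)
        out.append(c)
cv2.imwrite("pics/crop1.png",cv2.resize(np.vstack([np.hstack(out[:2]),np.hstack(out[2:])]),(600,600)))
E
```

```text
(no output)
```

View pics/crop1.png

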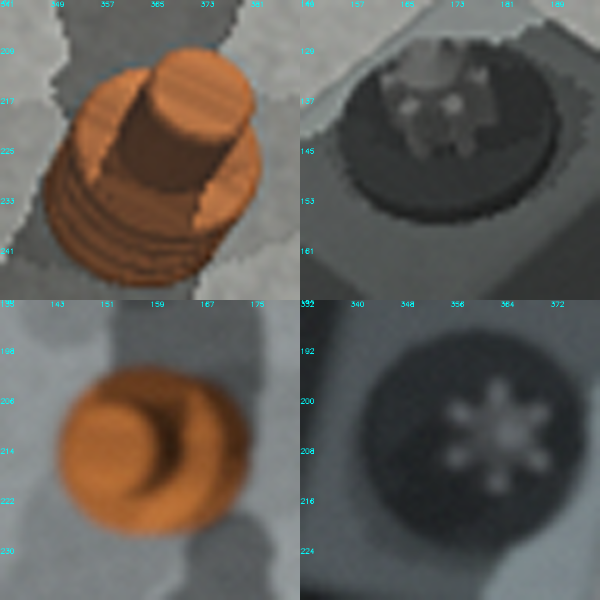

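The crop confirms the wooden large head: neck top at scene (373.3,216.0) / top (152.4,213.3). Flange centre is at top (359.8,206.2) / scene (173,140.5), and the teeth star at top (363.7,205.8), with one tooth pair vertical in the image.

```bash
python3 - <<'E'
from h import *
np.set_printoptions(precision=4,suppress=True)
for k,a,b in(("neck top",(373.3,216),(152.4,213.3)),("flange",(173,140.5),(359.8,206.2)),("cone",(169.8,130.9),(365.9,205.1))): print(k,tri(a,b))
print("neck plane .088",plane("scene",(373.3,216),.088),plane("top",(152.4,213.3),.088))
print("flange .1",plane("scene",(173,140.5),.1),plane("top",(359.8,206.2),.1))
print("star .124",plane("top",(363.7,205.8),.124))
print("jar/slim/green/purple",[plane("top",p,.06)[:2] for p in((224,189),(218,253),(165,163),(164,267))])
# colour mask centroid of wood in top
im=cv2.imread("pics/top0.png");h=cv2.cvtColor(im,cv2.COLOR_BGR2HSV)
m=cv2.inRange(h,(5,130,60),(20,255,255));print([tuple(np.round(x,1)) for x in cv2.connectedComponentsWithStats(m)[3]])
# tooth angle: world direction of image-vertical at star
a=plane("top",(363.6,198),.124);b=plane("top",(363.6,213.3),.124);print("tooth dir",np.degrees(np.arctan2(*(a-b)[1::-1])), np.linalg.norm(a-b))
g=cv2.cvtColor(im,cv2.COLOR_BGR2GRAY).astype(np.float32)
def prof(c,z,r):
    th=np.radians(np.arange(0,360,2)); P=np.array([proj("top",[c[0]+r*np.cos(t),c[1]+r*np.sin(t),z]) for t in th],np.float32)
    v=cv2.remap(g,P[None,:,0],P[None,:,1],cv2.INTER_LINEAR)[0]; F=np.sum(v*np.exp(-6j*th)); return -np.degrees(np.angle(F))/6%60,abs(F)
c=plane("top",(363.7,205.8),.124)
for r in(.013,.015,.017): print(r,prof(c,.124,r))
E
```

```text
neck top (array([0.5325, 0.3138, 0.0879]), np.float64(0.0049074081937228))
flange (array([ 0.5415, -0.1325,  0.1013]), np.float64(0.003244200728076854))
cone (array([ 0.5416, -0.1352,  0.1324]), np.float64(0.0063429070382543))
neck plane .088 [0.5315 0.3162 0.088 ] [0.5331 0.3113 0.088 ]
flange .1 [ 0.5403 -0.1316  0.1   ] [ 0.5423 -0.1344  0.1   ]
star .124 [ 0.542 -0.136  0.124]
jar/slim/green/purple [array([0.5866, 0.1585]), array([0.4443, 0.1724]), array([0.6478, 0.2926]), array([0.415 , 0.2921])]
[(np.float64(256.4), np.float64(193.3)), (np.float64(134.4), np.float64(10.9)), (np.float64(325.6), np.float64(102.7)), (np.float64(230.6), np.float64(198.6)), (np.float64(159.1), np.float64(213.9)), (np.float64(217.9), np.float64(254.0)), (np.float64(505.9), np.float64(365.1))]
tooth dir -2.2784571793491604 0.03155095755681688
0.013 (np.float64(57.507650803541004), np.float64(1283.9141188900596))
0.015 (np.float64(57.6560289829731), np.float64(1696.108096646286))
0.017 (np.float64(57.5187155862067), np.float64(1508.76610273833))
```

Call:
apply_moves(plan=[[0, 0, 0, 0, 0, 0.1555, -1], [0, 0, 0, 0, 0, 0.1555, -1], [0.05, -0.035, 0, 0, 0, 0, -1], [0.05, -0.035, 0, 0, 0, 0, -1], [0.05, -0.035, 0, 0, 0, 0, -1], [0.05, -0.035, 0, 0, 0, 0, -1], [0.05, -0.035, 0, 0, 0, 0, -1], [0.05, -0.035, 0, 0, 0, 0, -1]])

```text
t: 1.1
tcp_pos: [0.4929, -0.3831, 0.2309]
tool_rot: [1.0, 0.0, -0.0, -0.0]
force: [0.3, -0.3, 0.5]
finger_gap: 0.998
gripper_force: 0.0
```

Call:
apply_moves(plan=[[0.005, -0.06, 0, 0, 0, 0, -1], [0.005, -0.06, 0, 0, 0, 0, -1], [0.005, -0.06, 0, 0, 0, 0, -1], [0.005, -0.06, 0, 0, 0, 0, -1], [0.005, -0.06, 0, 0, 0, 0, -1], [0.005, -0.06, 0, 0, 0, 0, -1], [0.005, -0.06, 0, 0, 0, 0, -1], [0.005, -0.06, 0, 0, 0, 0, -1]])

```text
t: 2.1
tcp_pos: [0.531, 0.0974, 0.2311]
tool_rot: [1.0, 0.0, -0.0, 0.0]
force: [1.0, 0.6, -0.4]
finger_gap: 0.998
gripper_force: 0.0
```

Call:
apply_moves(plan=[[0, -0.055, 0.01, 0, 0, 0, -1], [0, -0.055, 0.02, 0, 0, 0, -1], [0, -0.055, 0.025, 0, 0, 0, -1], [0, -0.0515, 0.025, 0, 0, 0, -1], [0, 0, 0.025, 0, 0, 0, -1], [0, 0, 0, 0, 0, 0, -1]])

```text
t: 2.85
tcp_pos: [0.5287, 0.3119, 0.1237]
tool_rot: [1.0, 0.001, -0.003, 0.001]
force: [-0.1, -0.1, 0.0]
finger_gap: 0.998
gripper_force: 0.0
```

```bash
python3 - <<'E'
from h import *
print(sense()["tcp_pos"])
o=[]
for n in("scene","top"):
    im=snapshot(n)[:,:,::-1].copy(); cv2.imwrite(f"pics/{n}1.png",im)
    u,v=(365,215) if n=="scene" else (158,214)
    p=proj(n,sense()["tcp_pos"]);print(p)
    o.append(cv2.resize(im[v-45:v+45,u-40:u+40],(400,450),interpolation=cv2.INTER_CUBIC))
cv2.imwrite("pics/crop2.png",np.hstack(o))
E
```

```text
[0.52872055 0.31189261 0.12374078]
[376.70944865 205.49189615]
[146.76685382 213.76863845]
```

View pics/crop2.png

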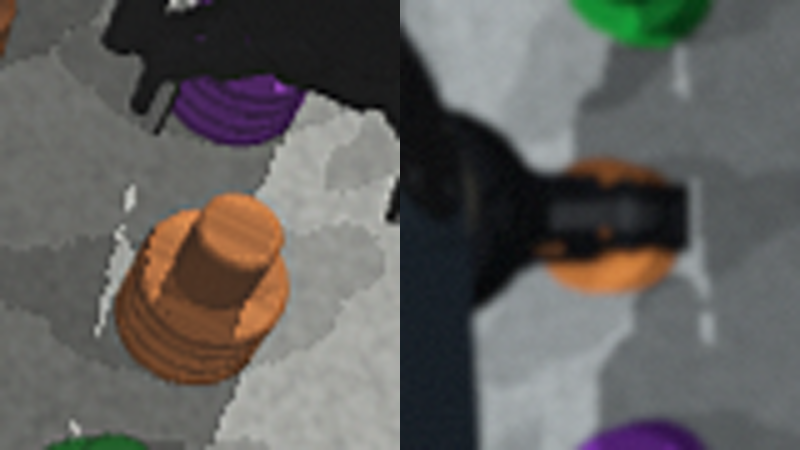

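Gripper straddles the neck (fingers at scene ~(355,194) and (404,213), neck top centre (373,216)). I'll shift x by +4 mm and descend.

Call:
apply_moves(plan=[[0.004, -0.001, 0.02, 0, 0, 0, -1], [0, 0, 0.02, 0, 0, 0, -1], [0, 0, 0.02, 0, 0, 0, -1], [0, 0, 0.01, 0, 0, 0, -1], [0, 0, 0, 0, 0, 0, -1]])

```text
t: 3.58
tcp_pos: [0.5349, 0.3124, 0.0556]
tool_rot: [1.0, 0.0, -0.001, 0.0]
force: [0.6, -0.5, 0.7]
finger_gap: 1.002
gripper_force: 0.0
```

Call:
apply_moves(plan=[[0, 0, 0, 0, 0, 0, 0], [0, 0, 0, 0, 0, 0, 1], [0, 0, 0, 0, 0, 0, 1], [0, 0, 0, 0, 0, 0, 1], [0, 0, 0, 0, 0, 0, 1], [0, 0, 0, 0, 0, 0, 1]], force=60)

```text
t: 4.32
tcp_pos: [0.5355, 0.3133, 0.0572]
tool_rot: [1.0, 0.0, 0.001, -0.0]
force: [0.2, 1.5, 6.3]
finger_gap: 0.378
gripper_force: 59.4
```

Call:
apply_moves(plan=[[0, 0, -0.01, 0, 0, 0, 1], [0, 0, -0.02, 0, 0, 0, 1], [0, 0, -0.03, 0, 0, 0, 1], [0, 0, -0.03, 0, 0, 0, 1], [0, 0, -0.03, 0, 0, 0, 1], [0, 0, -0.03, 0, 0, 0, 1], [0, 0, -0.02, 0, 0, 0, 1], [0, 0, 0, 0, 0, 0, 1]])

```text
t: 5.32
tcp_pos: [0.5354, 0.313, 0.2274]
tool_rot: [1.0, 0.0, 0.001, -0.0]
force: [0.4, 0.5, -4.6]
finger_gap: 0.383
gripper_force: 60.2
```

Call:
apply_moves(plan=[[0, 0.03, 0, 0, 0, 0, 1], [0, 0.055, 0, 0, 0, 0, 1], [0, 0.055, 0, 0, 0, 0, 1], [0, 0.055, 0, 0, 0, 0, 1], [0, 0.055, 0, 0, 0, 0, 1], [0, 0.055, 0, 0, 0, 0, 1], [0, 0.055, 0, 0, 0, 0, 1], [0, 0.05, 0, 0, 0, 0, 1]])

```text
t: 6.32
tcp_pos: [0.5339, -0.0986, 0.2246]
tool_rot: [1.0, 0.0, -0.002, -0.001]
force: [1.0, 0.7, -4.6]
finger_gap: 0.383
gripper_force: 60.6
```

Call:
apply_moves(plan=[[0.002, 0.03, 0, 0, 0, 0, 1], [0.002, 0.008, 0, 0, 0, 0, 1], [0, 0, 0, 0, 0, 0, 1], [0, 0, 0, 0, 0, 0, 1], [0, 0, 0, 0, 0, 0, 1]])

```text
t: 6.95
tcp_pos: [0.5392, -0.1337, 0.2262]
tool_rot: [1.0, 0.001, -0.0, -0.0]
force: [-0.4, 0.3, -4.5]
finger_gap: 0.379
gripper_force: 60.7
```

```bash
python3 - <<'E'
from h import *
s=sense();print(s["tcp_pos"],s["force"],s["ft_torque"],s["tool_rot"])
o=[]
for n in("scene","top"):
    im=snapshot(n)[:,:,::-1].copy(); cv2.imwrite(f"pics/{n}2.png",im)
    u,v=(180,130) if n=="scene" else (362,205)
    print(proj(n,s["tcp_pos"]))
    o.append(cv2.resize(im[v-50:v+50,u-40:u+40],(400,500),interpolation=cv2.INTER_CUBIC))
cv2.imwrite("pics/crop3.png",np.hstack(o))
E
```

```text
[ 0.53916528 -0.13368671  0.22618202] [-0.38873475  0.32996801 -4.46421623] [0.01362051 0.03860497 0.0701823 ] [ 9.99999092e-01  1.29127936e-03 -2.94011864e-04 -2.49488561e-04]
[159.47460773  97.41432324]
[378.42742493 204.63789504]
```

View pics/crop3.png

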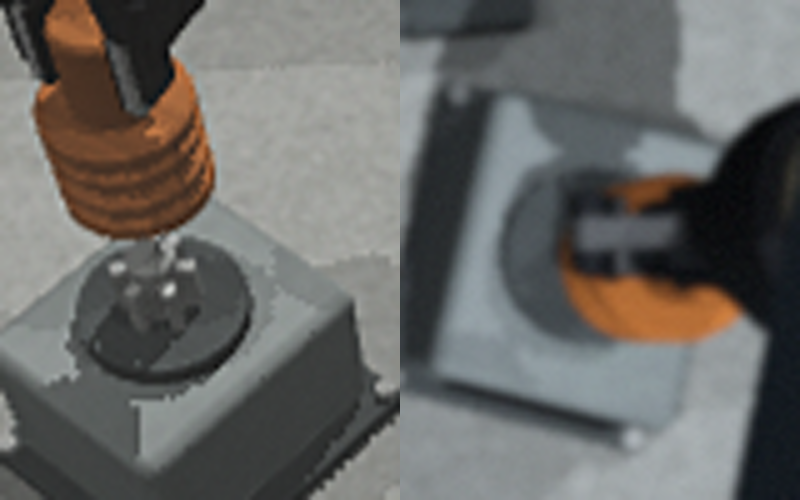

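Scene crop: head hangs above the spindle, underside front edge ≈ scene (163,128), flange centre ≈ (173,141); top crop: head's left edge ≈ (354,205), lower edge ≈ row 223. Now I'll measure the head's axis from these edges.

```bash
python3 - <<'E'
from h import *
np.set_printoptions(precision=4,suppress=True)
zf=.1695
def mask(n,lo=(4,120,50),hi=(22,255,255)):
    h=cv2.cvtColor(cv2.imread(f"pics/{n}2.png"),cv2.COLOR_BGR2HSV);m=cv2.inRange(h,lo,hi)
    k,l,st,c=cv2.connectedComponentsWithStats(m);q=proj(n,[.541,-.134,.2])
    w=np.zeros_like(m);
    for i in range(1,k):
        if st[i,4]>25 and np.hypot(*(c[i]-q))<35: w[l==i]=255
    return w
def silh(n):
    # edge rays: support lines; extent in direction g of rim circles
    m=mask(n); v,u=np.nonzero(m); P=np.c_[u,v].astype(float); print(n,len(P),P.min(0),P.max(0)); return P
def circ(A):
    x=np.linalg.lstsq(np.c_[2*A,np.ones(len(A))],(A**2).sum(1),rcond=None)[0];return x[:2],np.sqrt(x[2]+x[:2]@x[:2])
P=silh("top")
# lower & left arc
for z,cond in((.2175,"low"),(zf,"left")):
    if cond=="low":
        E=np.array([(u,P[P[:,0]==u,1].max()+.5) for u in range(357,378) if (P[:,0]==u).any()])
    else:
        E=np.array([(P[P[:,1]==v,0].min()-.5,v) for v in range(196,215) if (P[:,1]==v).any()])
    W=np.array([plane("top",e,z)[:2] for e in E]); print(cond,circ(W))
    if cond=="low": print("xc",W[:,0].min()+.031)
    else: print("yc",W[:,1].max()-.031)
P=silh("scene")
E=np.array([(u,P[P[:,0]==u,1].max()+.5) for u in range(155,182) if (P[:,0]==u).any()])
W=np.array([plane("scene",e,zf)[:2] for e in E]);print("scene low arc",circ(W),E[::4])
from scipy.optimize import least_squares
f=least_squares(lambda c:np.hypot(*(W-c).T)-.031,[.54,-.13],loss="soft_l1",f_scale=.001);print("fixed r",f.x,np.std(f.fun))
E
```

```text
top 415 [354. 191.] [389. 222.]
low (array([ 0.5416, -0.1225]), np.float64(0.03452491372644598))
xc 0.5384800647871104
left (array([ 0.5357, -0.1279]), np.float64(0.023371466846145144))
yc -0.1345348473756653
scene 1004 [147.  79.] [182. 127.]
scene low arc (array([ 0.5325, -0.1342]), np.float64(0.029998370919542196)) [[155.  123.5]
 [159.  125.5]
 [163.  127.5]
 [167.  127.5]
 [171.  126.5]
 [175.  124.5]
 [179.  121.5]]
fixed r [ 0.5315 -0.1349] 0.000787399896445297
```

Call:
apply_moves(plan=[[0.0055, -0.001, 0, 0, 0, 0, 1], [0, 0, 0.01, 0, 0, 0, 1], [0, 0, 0.01, 0, 0, 0, 1], [0, 0, 0.006, 0, 0, 0, 1], [0, 0, 0.003, 0, 0, 0, 1], [0, 0, 0, 0, 0, 0, 1], [0, 0, 0, 0, 0, 0, 1]])

```text
t: 7.92
tcp_pos: [0.5451, -0.1342, 0.1976]
tool_rot: [1.0, 0.0, 0.0, 0.0]
force: [0.4, -0.0, -5.0]
finger_gap: 0.382
gripper_force: 60.7
```

```bash
python3 - <<'E'
from h import *
s=sense();print(s["tcp_pos"],s["force"],s["ft_torque"])
o=[]
for n in("scene","top"):
    im=snapshot(n)[:,:,::-1].copy(); cv2.imwrite(f"pics/{n}3.png",im)
    u,v=(180,130) if n=="scene" else (362,205)
    o.append(cv2.resize(im[v-50:v+50,u-40:u+40],(400,500),interpolation=cv2.INTER_CUBIC))
cv2.imwrite("pics/crop4.png",np.hstack(o))
E
```

```text
[ 0.54511563 -0.13418157  0.19757808] [ 0.40795513 -0.03076241 -5.01960358] [ 0.04222744 -0.05421579 -0.01750133]
```

View pics/crop4.png

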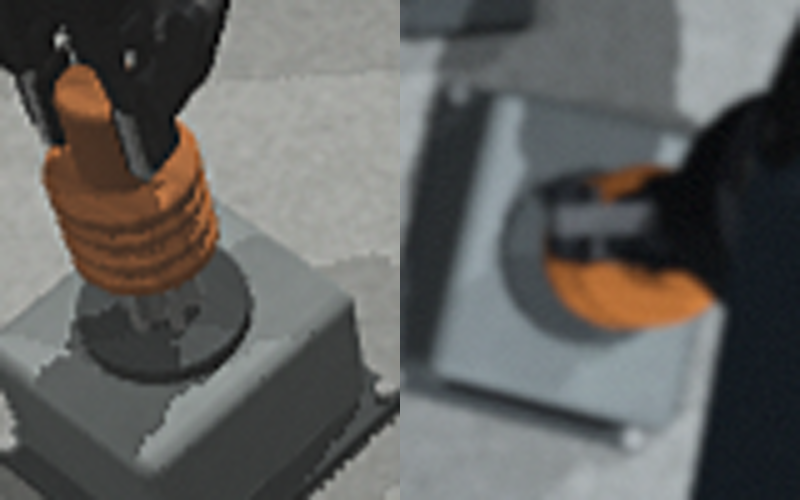

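Head now hangs just above the cone; underside front edge at scene ≈ (169,138). Same edge measurement again.

```bash
python3 - <<'E'
from h import *
from scipy.optimize import least_squares
np.set_printoptions(precision=4,suppress=True)
zf=.141
def pts(n):
    m=cv2.inRange(cv2.cvtColor(cv2.imread(f"pics/{n}3.png"),cv2.COLOR_BGR2HSV),(4,120,40),(22,255,255))
    u,v,w,h=(140,80,80,100) if n=="scene" else (322,155,80,100)
    q=np.argwhere(m[v:v+h,u:u+w])[:,::-1]+[u,v];return q.astype(float)
fit=lambda W,r:least_squares(lambda c:np.hypot(*(W-c).T)-r,[.54,-.13],loss="soft_l1",f_scale=.001)
P=pts("scene");E=np.array([(u,P[P[:,0]==u,1].max()+.5) for u in range(158,182)])
f=fit(np.array([plane("scene",e,zf)[:2] for e in E]),.031);print("scene foot",f.x,np.std(f.fun))
P=pts("top")
E=np.array([(u,P[P[:,0]==u,1].max()+.5) for u in range(358,380)]);W=np.array([plane("top",e,zf+.048)[:2] for e in E]);print("top xc",np.sort(W[:,0])[:4].mean()+.031)
E=np.array([(P[P[:,1]==v,0].min()-.5,v) for v in range(200,214)]);W=np.array([plane("top",e,zf)[:2] for e in E]);print("top yc",W[:,1].max()-.031)
# flange, dark disc front arc in scene0 by gradient
g=cv2.cvtColor(cv2.imread("pics/scene0.png"),cv2.COLOR_BGR2GRAY).astype(float)
print(g[140:165:1,173].astype(int), g[140,148:200].astype(int))
E
```

```text
scene foot [ 0.5382 -0.1356] 0.0006780790314126113
top xc 0.5441354300675821Traceback (most recent call last):
  File "<stdin>", line 14, in <module>
    return umr_minimum(a, axis, None, out, keepdims, initial, where)
ValueError: zero-size array to reduction operation minimum which has no identity
```

Call:
apply_moves(plan=[[0, -0.001, 0.002, 0, 0, 0, 1], [0, 0, 0.002, 0, 0, 0, 1], [0, 0, 0.002, 0, 0, 0, 1], [0, 0, 0, 0, 0, 0, 1]])

```text
t: 8.52
tcp_pos: [0.5447, -0.133, 0.1911]
tool_rot: [1.0, 0.0, -0.0, -0.0]
force: [-0.2, -0.8, -4.9]
finger_gap: 0.378
gripper_force: 60.7
```

Call:
apply_moves(plan=[[0, 0, 0.002, 0, 0, 0, 1], [0, 0, 0, 0, 0, 0, 1]])

```text
t: 8.78
tcp_pos: [0.5448, -0.133, 0.1891]
tool_rot: [1.0, 0.0, -0.0, -0.0]
force: [-0.1, -0.7, -4.1]
finger_gap: 0.383
gripper_force: 60.7
```

Call:
apply_moves(plan=[[0, 0, 0.002, 0, 0, 0, 1], [0, 0, 0, 0, 0, 0, 1]])

```text
t: 9.02
tcp_pos: [0.545, -0.1332, 0.1873]
tool_rot: [1.0, 0.0, 0.0, 0.0]
force: [-0.1, -1.1, -3.4]
finger_gap: 0.384
gripper_force: 60.7
```

Call:
apply_moves(plan=[[0, 0.0003, 0.001, 0, 0, 0, 1], [0, 0, 0, 0, 0, 0, 1]])

```text
t: 9.28
tcp_pos: [0.545, -0.1337, 0.1863]
tool_rot: [1.0, 0.0, 0.0, 0.0]
force: [0.1, -1.0, -4.4]
finger_gap: 0.379
gripper_force: 60.7
```

Call:
apply_moves(plan=[[0, 0, 0.001, 0, 0, 0, 1], [0, 0, 0, 0, 0, 0, 1]])

```text
t: 9.52
tcp_pos: [0.545, -0.1337, 0.1853]
tool_rot: [1.0, 0.0, 0.0, 0.0]
force: [1.2, -2.1, -4.1]
finger_gap: 0.379
gripper_force: 60.7
```

Call:
apply_moves(plan=[[0, 0, 0.001, 0, 0, 0, 1], [0, 0, 0, 0, 0, 0, 1]])

```text
t: 9.78
tcp_pos: [0.545, -0.1337, 0.1843]
tool_rot: [1.0, 0.0, 0.0, 0.0]
force: [0.2, -1.7, -4.0]
finger_gap: 0.38
gripper_force: 60.7
```

Call:
apply_moves(plan=[[0, 0.0004, 0.001, 0, 0, 0, 1], [0, 0, 0.001, 0, 0, 0, 1], [0, 0, 0, 0, 0, 0, 1]])

```text
t: 10.15
tcp_pos: [0.5449, -0.1338, 0.1822]
tool_rot: [1.0, 0.0, 0.0, 0.0]
force: [0.4, -1.5, -3.3]
finger_gap: 0.38
gripper_force: 60.7
```

Call:
apply_moves(plan=[[0, 0, 0.001, 0, 0, 0, 1], [0, 0, 0, 0, 0, 0, 1]])

```text
t: 10.4
tcp_pos: [0.5449, -0.1338, 0.1812]
tool_rot: [1.0, 0.0, 0.0, 0.0]
force: [0.3, -2.7, -3.2]
finger_gap: 0.385
gripper_force: 60.7
```

Call:
apply_moves(plan=[[0, 0, 0.001, 0, 0, 0, 1], [0, 0, 0, 0, 0, 0, 1]])

```text
t: 10.65
tcp_pos: [0.5451, -0.1338, 0.181]
tool_rot: [1.0, 0.0, 0.0, 0.0]
force: [-0.4, -1.4, 2.5]
finger_gap: 0.383
gripper_force: 61.3
```

Call:
apply_moves(plan=[[0, 0.0002, 0.0008, 0, 0, 0, 1], [0, 0, 0, 0, 0, 0.05, 1], [0, 0, 0, 0, 0, 0.05, 1], [0, 0, 0, 0, 0, 0.05, 1], [0, 0, 0, 0, 0, 0, 1]])

```text
t: 11.28
tcp_pos: [0.546, -0.1348, 0.1809]
tool_rot: [0.997, -0.074, 0.002, 0.001]
force: [-0.9, -2.2, 6.7]
finger_gap: 0.378
gripper_force: 61.7
```

Call:
apply_moves(plan=[[0, 0, 0, 0, 0, 0.05, 1], [0, 0, 0, 0, 0, 0.05, 1], [0, 0, 0, 0, 0, 0.05, 1], [0, 0, 0, 0, 0, 0, 1]])

```text
t: 11.78
tcp_pos: [0.5458, -0.1352, 0.1809]
tool_rot: [0.989, -0.149, 0.001, 0.001]
force: [-0.8, -3.3, 6.0]
finger_gap: 0.387
gripper_force: 61.6
```

Call:
apply_moves(plan=[[0, 0.0008, 0, 0, 0, 0.05, 1], [0, 0.0002, 0, 0, 0, 0.05, 1], [0, 0.0002, 0, 0, 0, 0.05, 1], [0, 0, 0, 0, 0, 0, 1]])

```text
t: 12.28
tcp_pos: [0.5452, -0.1357, 0.1802]
tool_rot: [0.975, -0.222, 0.001, 0.001]
force: [-0.7, -3.4, 2.8]
finger_gap: 0.378
gripper_force: 61.3
```

Call:
apply_moves(plan=[[0, 0.0002, 0, 0, 0, 0.05, 1], [0, 0.0002, 0, 0, 0, 0.05, 1], [0, 0.0002, 0, 0, 0, 0.05, 1], [0, 0, 0, 0, 0, 0, 1]])

```text
t: 12.78
tcp_pos: [0.544, -0.1355, 0.1787]
tool_rot: [0.956, -0.295, -0.0, -0.0]
force: [0.8, -2.9, -3.6]
finger_gap: 0.38
gripper_force: 60.7
```

Call:
apply_moves(plan=[[0, 0.0002, 0, 0, 0, 0.05, 1], [0, 0.0002, 0, 0, 0, 0.05, 1], [0, 0.0002, 0, 0, 0, 0.05, 1], [0, 0, 0, 0, 0, 0, 1]])

```text
t: 13.28
tcp_pos: [0.5436, -0.1362, 0.1789]
tool_rot: [0.931, -0.365, -0.0, 0.0]
force: [0.4, -4.0, -5.3]
finger_gap: 0.378
gripper_force: 60.7
```

Call:
apply_moves(plan=[[0.0004, 0.0004, 0.001, 0, 0, 0, 1], [0, 0, 0.001, 0, 0, 0, 1], [0, 0, 0, 0, 0, 0, 1]])

```text
t: 13.65
tcp_pos: [0.5439, -0.1366, 0.1783]
tool_rot: [0.931, -0.366, 0.0, 0.0]
force: [-0.8, -1.8, 4.1]
finger_gap: 0.38
gripper_force: 61.5
```

```bash
python3 -c "
from h import *
s=sense();print(s['force'],s['ft_torque'],s['tcp_pos'],s['q'])"
```

```text
[-0.78420518 -1.82285223  4.05122744] [-0.44732664  0.33360238  0.23243647] [ 0.54393791 -0.13664087  0.17828996] [-4.45300405e-01  5.10142444e-01  1.64915146e+00 -1.05354917e-04
  9.81761409e-01  1.87405509e+00]
```

Call:
apply_moves(plan=[[0, 0, 0, 0, 0, -0.04, 1], [0, 0, 0, 0, 0, -0.04, 1], [0, 0, 0, 0, 0, 0, 1]])

```text
t: 14.02
tcp_pos: [0.5436, -0.1362, 0.1769]
tool_rot: [0.944, -0.329, -0.0, -0.0]
force: [0.8, -1.5, -3.1]
finger_gap: 0.379
gripper_force: 60.6
```

```bash
python3 -c "
from h import *
s=sense();print(s['force'],s['ft_torque'],s['tcp_pos'],s['q'])"
```

```text
[ 0.78946552 -1.50705351 -3.13297831] [-0.32334592 -0.0679681   0.01965181] [ 0.54364937 -0.13617074  0.1769177 ] [-4.45278648e-01  5.12035257e-01  1.65041956e+00  1.06345127e-03
  9.80092598e-01  1.79532194e+00]
```

Call:
apply_moves(plan=[[0, 0, 0.002, 0, 0, 0, 1], [0, 0, 0.002, 0, 0, 0, 1], [0, 0, 0, 0, 0, 0, 1]])

```text
t: 14.4
tcp_pos: [0.5436, -0.1364, 0.173]
tool_rot: [0.944, -0.329, -0.0, -0.0]
force: [0.7, -0.3, -5.0]
finger_gap: 0.379
gripper_force: 60.6
```

Call:
apply_moves(plan=[[0, 0, 0.002, 0, 0, 0, 1], [0, 0, 0.002, 0, 0, 0, 1], [0, 0, 0, 0, 0, 0, 1]])

```text
t: 14.78
tcp_pos: [0.5437, -0.1365, 0.1692]
tool_rot: [0.945, -0.328, -0.0, -0.0]
force: [0.4, -0.4, -3.9]
finger_gap: 0.383
gripper_force: 60.7
```

```bash
python3 -c "
from h import *
s=sense();print(s['force'],s['ft_torque'],s['tcp_pos'])"
```

```text
[ 0.43933624 -0.4102119  -3.94956603] [-0.06656849 -0.10455365  0.04696757] [ 0.54372079 -0.13648794  0.16922669]
```

Sliding freely.

Call:
apply_moves(plan=[[0, 0, 0.002, 0, 0, 0, 1], [0, 0, 0.002, 0, 0, 0, 1], [0, 0, 0.002, 0, 0, 0, 1], [0, 0, 0.002, 0, 0, 0, 1], [0, 0, 0, 0, 0, 0, 1]])

```text
t: 15.4
tcp_pos: [0.5438, -0.1366, 0.1613]
tool_rot: [0.945, -0.328, -0.0, -0.0]
force: [0.3, 0.6, -4.9]
finger_gap: 0.38
gripper_force: 60.7
```

Call:
apply_moves(plan=[[0, 0, 0.002, 0, 0, 0, 1], [0, 0, 0.001, 0, 0, 0, 1], [0, 0, 0, 0, 0, 0, 1]])

```text
t: 15.78
tcp_pos: [0.5438, -0.1366, 0.1584]
tool_rot: [0.945, -0.328, -0.0, -0.0]
force: [-0.0, -0.4, -4.9]
finger_gap: 0.381
gripper_force: 60.7
```

Call:
apply_moves(plan=[[0, 0, 0.001, 0, 0, 0, 1], [0, 0, 0, 0, 0, 0, 1]])

```text
t: 16.02
tcp_pos: [0.5438, -0.1366, 0.1574]
tool_rot: [0.945, -0.328, -0.0, -0.0]
force: [0.3, 0.5, -4.1]
finger_gap: 0.381
gripper_force: 60.7
```

Call:
apply_moves(plan=[[0, 0, 0.001, 0, 0, 0, 1], [0, 0, 0, 0, 0, 0, 1]])

```text
t: 16.27
tcp_pos: [0.544, -0.1367, 0.1572]
tool_rot: [0.945, -0.328, 0.0, 0.0]
force: [-0.3, 0.2, 2.6]
finger_gap: 0.38
gripper_force: 61.2
```

Call:
apply_moves(plan=[[0, 0, 0.001, 0, 0, 0, 1], [0, 0, 0, 0, 0, 0, 1]])

```text
t: 16.52
tcp_pos: [0.5441, -0.1366, 0.1571]
tool_rot: [0.945, -0.328, 0.001, 0.0]
force: [-2.8, 2.3, 8.2]
finger_gap: 0.382
gripper_force: 62.3
```

Home: contact at 0.157, exactly 24 mm below the tooth-end contact at 0.181. Release.

Call:
apply_moves(plan=[[0, 0, -0.0008, 0, 0, 0, 1], [0, 0, 0, 0, 0, 0, 1], [0, 0, 0, 0, 0, 0, 0.2], [0, 0, 0, 0, 0, 0, 0], [0, 0, 0, 0, 0, 0, -0.5], [0, 0, 0, 0, 0, 0, -1], [0, 0, 0, 0, 0, 0, -1]], force=20)

```text
t: 17.4
tcp_pos: [0.5439, -0.1368, 0.1562]
tool_rot: [0.945, -0.328, 0.0, 0.0]
force: [-0.2, 0.5, -1.3]
finger_gap: 1.002
gripper_force: 0.0
```

Call:
apply_moves(plan=[[0, 0, 0, 0, 0, 0, -1], [0, 0, 0, 0, 0, 0, -1], [0, 0, -0.01, 0, 0, 0, -1], [0, 0, -0.03, 0, 0, 0, -1], [0, 0, -0.04, 0, 0, 0, -1], [0, 0, -0.04, 0, 0, 0, -1], [0, 0, 0, 0, 0, 0, -1]])

```text
t: 18.27
tcp_pos: [0.5461, -0.1376, 0.2808]
tool_rot: [0.945, -0.328, 0.005, 0.0]
force: [0.4, -0.1, 0.6]
finger_gap: 1.001
gripper_force: 0.0
```

```bash
python3 - <<'E'
from h import *
s=sense();print(s["tcp_pos"],s["force"])
o=[]
for n in("scene","top"):
    im=snapshot(n)[:,:,::-1].copy(); o.append(cv2.resize(im,(400,300)))
    if n=="scene": c=cv2.resize(im[70:200,120:240],(400,433)); 
cv2.imwrite("pics/end.png",cv2.resize(np.hstack([c,np.vstack(o)[:433]]),(800,433)))
E
```

```text
[ 0.54610298 -0.13760154  0.28077107] [ 0.38733606 -0.05202781  0.61463745]
```

View pics/end.png

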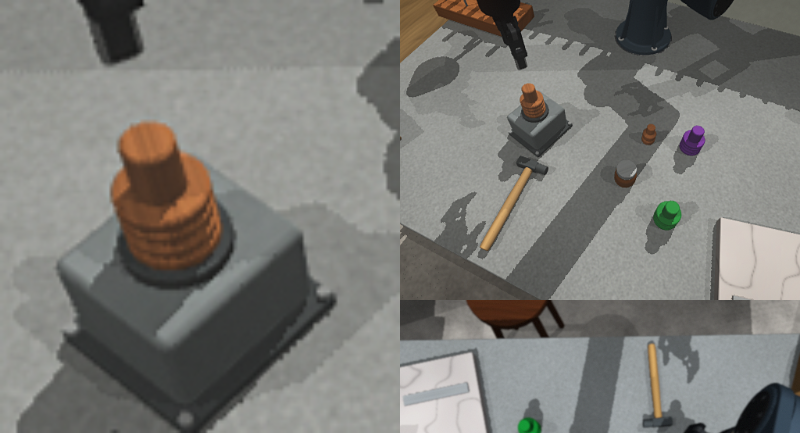

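The head sits flush on the flange (crop centre (170,240)), the gripper is clear above it, and the slim head, jar and hammer look undisturbed.

```bash
python3 -c "
from station import *
print(sign_off())"
```

```text
the job is handed in; nothing more can be done
None
```

The large burnishing head is meshed and fully home on the spindle shoulder, released, with the gripper clear; the job was handed in at about 18 s, and no verdict came back.

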